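Kit the rework tray

ROBOT

A 6-joint arm with a two-finger parallel gripper is mounted at the origin on a cart in front of the work surface, level with it; the furniture and walls round the work are solid. World frame = base frame: x ahead of the robot, y to its left, z up, the work surface at z = 0. Lengths are in mm, angles in degrees, forces in N, time in s.
With the tool pointing down it reaches from about 300 to 850 mm from the base axis. Payload 4.2 kg.
Tool frame: the origin (TCP) lies midway between the tips of the shut fingers; the grasp point (between the pads) lies pinch_z behind it (pinch_z is the distance from the TCP to the grasp point, in mm); z points along the fingers, y is the line along which they close (so a half turn about z gives the same grasp; the last joint's range is limited). The gripper opens to 91 mm and grips with 3 to 60 N. Pads are 32 mm wide; open, the fingers measure 118 mm over their backs; the gripper's body (76 mm by 178 mm) begins 60 mm behind the grasp point.
Start: joints at [65.432, 18.312, 89.639, -0, 72.044, -1.146], TCP at [228.571, 527.635, 213.976] pointing down, gripper open.
Joint ranges: [-177.97, 177.97], [-48.28, 115.42], [12.27, 149.76], [-77.06, 257.06], [2.81, 150.46], [-146.56, 146.56]. Speed limits (degrees/s): [147.25, 147.25, 180, 180, 180, 180].

INTERFACE

Orientations are given as [roll, pitch, yaw] about the fixed x, y, z axes, in that order (R = Rz(yaw) Ry(pitch) Rx(roll)).
In Python, from workcell import state, grab_frame, job_done, masks_of, landmark_of, pinch_z gives the robot as it stands. The module is installed in compiled form; this text tells all that it offers.
- The arm moves only by the tool move_arm, never from a script. Its argument "plan" is a list of rows, each an object of numbers: "x", "y", "z": the shift along the tool's x, y, z in mm; "rx", "ry", "rz": the turn, a rotation vector about the tool's x, y, z in rad. A call has 1 to 10 rows; each row shifts and turns the commanded pose from where the row before left it, along the tool's axes as they then stand; what a row does not reach is not made up. A row lasts 1/10 s, in which the tool goes at most 50 mm and 8.59 degrees, less where a joint would pass 70% of its speed; a pose out of reach is approached as far as the arm can. A call is refused whole if a number of a shift passes 50 or a number of a turn 0.15, either way. A call with a gripper value outside its range is refused whole. "grip" is the opening, from 0 (shut) to 1 (fully open), set as the call begins (left out, the last holds). The fingers move at their own pace and stop on an object; "squeeze" is the grip in N (left out, the last holds). Time passes only in rows, so rows that do not move let the fingers close. It gives the time, the measured TCP pose, the force, the opening and the grip force at its end, in the units of the state.
- state(): the state, without advancing time (a new reading comes with each control period).
- grab_frame(name): name is "scene" or "top" or "wrist"; returns a dict with "img" (480x640x3 uint8, red, green, blue), "z_map" (480x640 float32, mm along the optical axis (not along the pixel's ray), 0 where there is no reading), "fx", "fy", "cx", "cy" (pixels), "dist" ([k1, k2, p1, p2, k3] as OpenCV has them; the pictures are not rectified), "rvec" (rotation vector, rad) and "tvec" (3), from world to camera coordinates, as OpenCV has them. Camera axes: x right, y down, z forward; pixel columns grow to the right and rows downward; lengths in mm; the calibration is good to about 2 mm. A picture is of the moment at which its call begins.
- job_done(): hands the job in; it is judged then, once.
Trained networks look in the newest picture that a camera, given by its name, has taken for a name from the list of things; names that differ only in an ending like _2 or _b are one class to them, and where a whole thing is asked for, a point or a joint stands for the part that bears it (a point fixed in the world has none). Each returns a list of dicts, best first, with "p" (0 to 1); they miss things now and then, are a little off and sometimes report something else, mostly with a low value. They report only what shows in the picture. A call takes as long as a camera call.
- masks_of(camera, label): "pixels" (480x640 bool, what is visible of it) and "box" ([centre column, centre row, width, height] in pixels, round what is visible of it).
- landmark_of(camera, label): "point" ([column, row] in pixels: a listed point, or the origin of a listed thing).
The state is a dict: "time_s": time; "qpos": joint angles; "qvel": joint speeds; "effort": joint torques, N m; "ee_pos": TCP position; "ee_rot": TCP orientation; "force": force on the tool from outside, world axes, zero at the start; "torque": the same for the moment, N m; "gripper_width": finger opening in mm; "gripper_force": force on a finger pad.
Only numpy, scipy, OpenCV 4.12 (cv2) and the standard library are available. Lean on these libraries where they do the work, as an engineer would, in place of code of your own. Each camera call takes 0.05 s, during which the arm holds its last target. There are 200 camera calls.

TASK

Make up the kit tray for the rework job: put the long circuit board, the finned heat sink, the small round tin and the steel beaker each into the tray pocket that matches its outline, lying flat or standing upright on the pocket's floor, and let go. The shorter circuit board and the plain aluminium block without fins do not belong in the kit: leave them where they are.

Things in the scene. Friction and masses are not known exactly. Their poses are not given: they have to be found in the camera images.
- long_board: the long green circuit board, 100x45 mm, 12 mm high in all, about 30 g, lying flat on the bench, loose. Origin: centre of its footprint, 1 mm under its lower face, long side along x, z up. Board top at 3 mm; on it a light metal shield can, 36 (x) by 22 (y) mm, from 3 to 10 mm high, centred 14 mm from the origin towards +x, which is the place to grip it
- short_board: the short green circuit board, 70x50 mm, 12 mm high, with the same kind of shield can. Does not belong in the kit. Origin: centre of its underside, long side along x, z up. Furniture near the work: microscope base from x = 0.54, its column and arm at x above 0.57 (0.2 to 0.5 m high), fume hood above x 0.42 to 0.65, y over 0.29, from 0.55 m up
- heat_sink: finned aluminium heat sink, 45 (x) by 60 (y) mm, 28 mm high, fins upward, about 140 g, loose. Origin: centre of its underside, z up; grip it across the 45 mm
- plain_block: plain aluminium block without fins, same size as the heat sink: 45 (x) by 60 (y) by 28 mm high, smooth top with four small screw holes. Does not belong in the kit. Origin: centre of its underside, z up
- tin: small round metal tin, 27 mm in diameter, 18 mm high, about 40 g, standing on the bench, loose. Origin: centre of its underside, z up
- beaker: open steel beaker, 54 mm in diameter at the foot and 58 mm at the rim, 63 mm high, about 120 g, standing upright, loose. Origin: centre of its underside, z up; grip it across the outside near the rim
- pocket_long: the pocket for the long board: 62 (x) by 116 (y) mm, so the board lies along the plate's y, cut right through the middle of a black plate 86 (x) by 126 (y) by 5 mm; four such plates lie 2x2 in a low aluminium tray, all fixed; which plate is where varies. Origin: centre of the pocket on its floor (the bright metal tray bottom), 3 mm above the bench; plate top 5 mm above it
- pocket_short: the pocket for the heat sink: 76 (x) by 62 (y) mm, so the heat sink's 60 mm side lies along the plate's x, cut right through the middle of a black plate 86 (x) by 126 (y) by 5 mm; four such plates lie 2x2 in a low aluminium tray, all fixed; which plate is where varies. Origin: centre of the pocket on its floor (the bright metal tray bottom), 3 mm above the bench; plate top 5 mm above it
- pocket_round_small: the pocket for the tin: round, 44 mm in diameter, cut right through the middle of a black plate 86 (x) by 126 (y) by 5 mm; four such plates lie 2x2 in a low aluminium tray, all fixed; which plate is where varies. Origin: centre of the pocket on its floor (the bright metal tray bottom), 3 mm above the bench; plate top 5 mm above it
- pocket_round_large: the pocket for the beaker: round, 74 mm in diameter, cut right through the middle of a black plate 86 (x) by 126 (y) by 5 mm; four such plates lie 2x2 in a low aluminium tray, all fixed; which plate is where varies. Origin: centre of the pocket on its floor (the bright metal tray bottom), 3 mm above the bench; plate top 5 mm above it

How it is judged (in metres and radians):
At the end, for the whole second after the job is handed in: Long board, heat sink, tin and beaker each at rest and released in their own pocket: within 14 mm of its centre, on its floor (under 2.5 mm above it), level within 0.1 rad; short board and plain block flat, within 20 mm of their starts (horizontal distance between long_board and pocket_long below 0.014 m and z of long_board in the frame of pocket_long between -0.003 and 0.0025 m and angle between each of long_board, heat_sink, tin, beaker, short_board, plain_block's own z axis and vertical below 0.1 rad and linear speed of each of long_board, heat_sink, tin, beaker below 0.02 m/s and angular speed of each of long_board, heat_sink, tin, beaker below 0.2 rad/s and horizontal distance between heat_sink and pocket_short below 0.014 m and z of heat_sink in the frame of pocket_short between -0.003 and 0.0025 m and horizontal distance between tin and pocket_round_small below 0.014 m and z of tin in the frame of pocket_round_small between -0.003 and 0.0025 m and horizontal distance between beaker and pocket_round_large below 0.014 m and z of beaker in the frame of pocket_round_large between -0.003 and 0.0025 m and distance of each of short_board, plain_block from where it was at the start of the episode below 0.02 m); the robot touches nothing.
It fails at once if a part that does not belong in the kit is carried or pushed away (over 30 mm) (distance of any of short_board, plain_block from where it was at the start of the episode above 0.03 m).
It also fails if it takes over 120 s, if anything falls off the work surface, if the arm or the gripper's body presses on something with over 40 N, if the wrist force passes 120 N, or if a joint passes its speed limit or range.

## Working session

There is one attempt and no reset: what is moved stays moved. The work goes in short steps, Python scripts to look and compute and a tool call to move; the robot and the scene stay as the last step left them, time stands still between calls to the robot, and variables do not carry over. Pictures are saved under pics/ and viewed, at most 14 in all, crops included, and the job is handed in when it is done.

Besides the shell and the picture viewer there is one more tool, called after "Call:" by a JSON object that holds its "fn" and its "kwargs". move_arm: Moves the arm, as the interface text tells. Its arguments: {"type":"object","properties":{"plan":{"type":"array","items":{"type":"object","properties":{"x":{"type":"number"},"y":{"type":"number"},"z":{"type":"number"},"rx":{"type":"number"},"ry":{"type":"number"},"rz":{"type":"number"}}}},"grip":{"type":"number"},"squeeze":{"type":"number"}},"required":["plan"]}

```bash
mkdir -p pics
python3 - <<'E'
from workcell import *
import cv2,numpy as np
print(state(), pinch_z)
for c in ("scene","top","wrist"):
    f=grab_frame(c); cv2.imwrite(f"pics/{c}0.png",f["img"][:,:,::-1])
    print(c,f["fx"],f["dist"],f["rvec"],f["tvec"])
E
```

```text
{'time_s': 0.0, 'qpos': array([ 6.54311754e+01,  1.83503562e+01,  8.97051269e+01,  6.42040909e-04,
        7.20442842e+01, -1.14505266e+00]), 'qvel': array([-0.00481214,  0.05734939, -0.0589755 , -0.04664154, -0.08988084,
        0.07481891]), 'effort': array([-5.04499003e-04, -4.12461448e+01, -2.31975245e+01,  7.26769120e-02,
        4.57814906e-02, -1.61901494e-04]), 'ee_pos': array([228.35924117, 527.16478621, 213.14183325]), 'ee_rot': array([-1.79900265e+02, -2.60401182e-03,  1.56576027e+02]), 'force': array([ 0.18773189, -1.39609237,  0.47951898]), 'torque': array([0.00951877, 0.01834966, 0.05003053]), 'gripper_force': 0.0, 'gripper_width': 90.78306019887833} 18.8
scene 454.0716068081175 [0.03017668 0.         0.         0.         0.        ] [ 2.1731057  -1.19382792  0.43335972] [-294.7191784   315.62907107  704.9565267 ]
top 444.9027131383103 [-0.10685997  0.          0.          0.          0.        ] [ 2.15650442 -2.17121474  0.13514919] [-62.87178875 474.02937707 997.43612432]
wrist 390.4823990819414 [-0.05095238  0.          0.          0.          0.        ] [-2.45100717 -1.60998377 -0.19403668] [-573.48005526  -27.36868058  389.14827551]
```

View pics/top0.png

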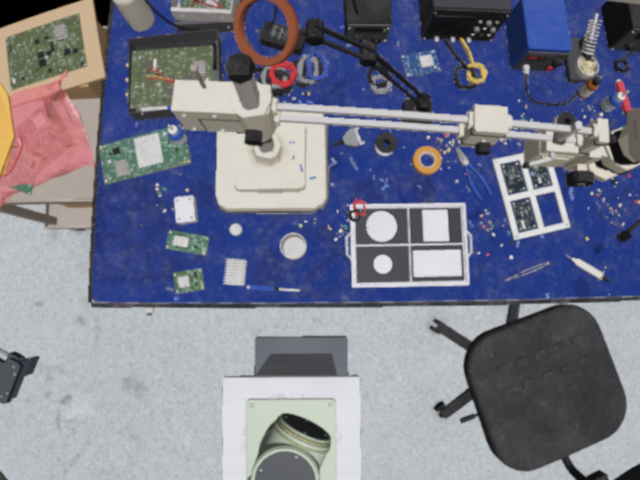

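View pics/scene0.png

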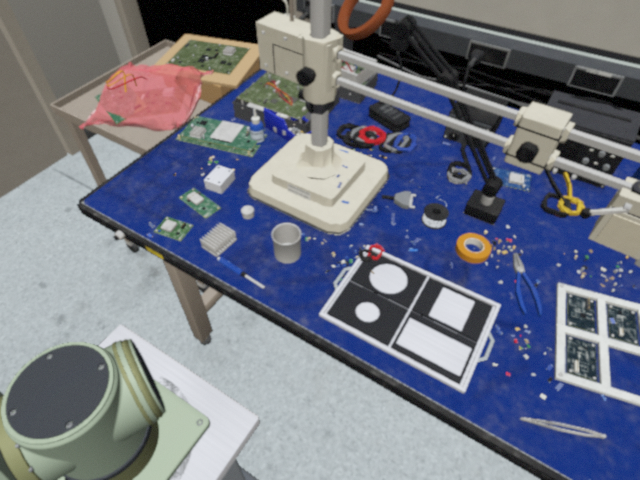

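```bash
cat > h.py <<'E'
from workcell import *
import cv2,numpy as np
NAMES="long_board short_board heat_sink plain_block tin beaker pocket_long pocket_short pocket_round_small pocket_round_large".split()
def cam(f):
    K=np.array([[f["fx"],0,f["cx"]],[0,f["fy"],f["cy"]],[0,0,1.]])
    return K,np.array(f["dist"],float),cv2.Rodrigues(np.array(f["rvec"],float))[0],np.array(f["tvec"],float)
def onplane(f,uv,z):
    "pixels (n,2) -> world points at height z"
    K,d,R,t=cam(f)
    n=cv2.undistortPoints(np.array(uv,float).reshape(-1,1,2),K,d)[:,0]
    r=np.c_[n,np.ones(len(n))]@R; c=-R.T@t
    return c+r*((z-c[2])/r[:,2])[:,None]
def cloud(f):
    "world point for every pixel (480,640,3); nan where no reading"
    K,d,R,t=cam(f)
    v,u=np.mgrid[:480,:640]
    n=cv2.undistortPoints(np.stack([u.ravel(),v.ravel()],1).astype(float).reshape(-1,1,2),K,d)[:,0]
    z=f["z_map"].ravel().astype(float); z[z==0]=np.nan
    return ((np.c_[n,np.ones(len(n))]*z[:,None]-t)@R).reshape(480,640,3)
def topdown(W,img,x0,x1,y0,y1,s):
    pass
E
python3 - <<'E'
from h import *
for c in("top","scene"):
    f=grab_frame(c); P=cloud(f)
    for n in NAMES:
        m=masks_of(c,n); l=landmark_of(c,n)
        print(c,n,[(round(float(a["p"]),2),np.round(a["box"]).tolist(),int(a["pixels"].sum())) for a in m[:3]],[(round(float(a["p"]),2),np.round(a["point"]).tolist(),onplane(f,[a["point"]],3 if "pocket" in n else 0)[0,:2].round(1).tolist()) for a in l[:3]])
E
```

```text
top long_board [(0.94, [188.0, 245.0, 43.0, 29.0], 782)] [(0.92, [187.0, 244.0], [458.7, 246.9])]
top short_board [(0.68, [186.0, 280.0, 27.0, 28.0], 599), (0.56, [380.0, 225.0, 51.0, 44.0], 1200)] [(0.63, [187.0, 277.0], [380.6, 246.5])]
top heat_sink [(0.62, [235.0, 273.0, 24.0, 25.0], 488)] [(0.98, [234.0, 274.0], [386.0, 134.2]), (0.58, [436.0, 224.0], [502.6, -348.3])]
top plain_block [(0.75, [186.0, 210.0, 19.0, 34.0], 545)] [(0.62, [190.0, 207.0], [547.6, 243.1])]
top tin [] [(0.61, [233.0, 227.0], [498.8, 138.2])]
top beaker [(0.81, [291.0, 247.0, 22.0, 24.0], 513)] [(0.71, [295.0, 248.0], [447.0, -9.3])]
top pocket_long [(0.94, [437.0, 264.0, 55.0, 37.0], 676)] [(0.75, [437.0, 262.0], [411.5, -345.2])]
top pocket_short [(0.69, [437.0, 227.0, 51.0, 38.0], 1053)] [(0.82, [436.0, 226.0], [497.8, -346.5])]
top pocket_round_small [(0.56, [382.0, 264.0, 53.0, 40.0], 1662)] [(0.79, [382.0, 264.0], [408.7, -214.7])]
top pocket_round_large [(0.85, [381.0, 223.0, 51.0, 42.0], 1126), (0.37, [233.0, 271.0, 22.0, 27.0], 445)] [(0.97, [383.0, 225.0], [500.4, -219.2])]
scene long_board [(0
[... 335 characters left out ...]
62), (0.63, [219.0, 241.0, 34.0, 34.0], 757)] [(0.72, [199.0, 203.0], [463.2, 245.8]), (0.67, [220.0, 184.0], [538.4, 245.6])]
scene tin [(0.46, [248.0, 213.0, 13.0, 12.0], 174)] [(0.7, [248.0, 216.0], [489.5, 126.8])]
scene beaker [(0.72, [288.0, 242.0, 29.0, 46.0], 997)] [(0.57, [290.0, 254.0], [448.3, -16.2])]
scene pocket_long [] [(0.77, [436.0, 350.0], [405.5, -353.6])]
scene pocket_short [(0.85, [453.0, 309.0, 80.0, 70.0], 1770)] [(0.63, [452.0, 305.0], [508.6, -344.9])]
scene pocket_round_small [(0.59, [370.0, 314.0, 78.0, 63.0], 2601)] [(0.84, [368.0, 312.0], [410.2, -218.3])]
scene pocket_round_large [(0.87, [391.0, 282.0, 75.0, 56.0], 1481)] [(0.7, [390.0, 282.0], [493.0, -222.5])]
```

The top view shows the long board at (187,243), short board (188,280), heat sink (235,272), tin (235,229), beaker (293,245) and plain block (185,209). In the tray, the large round pocket is at (381,225), short (436,225), small round (382,264) and long (436,263). The networks agree with this. Next I'll move the wrist camera over the parts.

```bash
cat >> h.py <<'E'
from scipy.spatial.transform import Rotation as Rn
def pose():
    s=state(); return np.array(s["ee_pos"]),Rn.from_euler("xyz",s["ee_rot"],degrees=True)
def to(p=None,yaw=None):
    "print tool-frame shift to world TCP p, and turn (rad) to tool-down yaw (deg); turn comes AFTER shift"
    c,R=pose(); s=state()
    if p is not None:
        d=R.inv().apply(np.array(p,float)-c); print("shift",d.round(1),"len",np.linalg.norm(d).round(1),"rows>=",int(np.ceil(np.linalg.norm(d)/48)))
    if yaw is not None:
        T=Rn.from_euler("xyz",[180,0,yaw],degrees=True); print("turn",(R.inv()*T).as_rotvec().round(3))
    print("at",c.round(1),s["ee_rot"].round(1),"q",s["qpos"].round(0),"w",round(float(s["gripper_width"]),1))
E
python3 - <<'E'
from h import *
f=grab_frame("wrist");K,d,R,t=cam(f);c,Re=pose()
print("cam in tool",Re.inv().apply(-R.T@t-c).round(1),"\n",(Re.inv().as_matrix()@R.T).round(3))
to([420,180,350],90)
E
```

```text
cam in tool [  66.8   -0.9 -170.4] 
 [[ 0.    -0.971 -0.239]
 [ 1.     0.     0.   ]
 [-0.    -0.239  0.971]]
shift [-313.8 -242.9 -136. ] len 419.5 rows>= 9
turn [ 0.    -0.     1.162]
at [228.6 527.6 214. ] [180.    0.  156.6] q [65. 18. 90. -0. 72. -1.] w 91.2
```

Call:
{"fn": "move_arm", "kwargs": {"plan": [{"x":-31.4,"y":-24.3,"z":-13.6},{"x":-31.4,"y":-24.3,"z":-13.6},{"x":-31.4,"y":-24.3,"z":-13.6},{"x":-31.4,"y":-24.3,"z":-13.6},{"x":-31.4,"y":-24.3,"z":-13.6},{"x":-31.4,"y":-24.3,"z":-13.6},{"x":-31.4,"y":-24.3,"z":-13.6},{"x":-31.4,"y":-24.3,"z":-13.6},{"x":-31.4,"y":-24.3,"z":-13.6},{"x":-31.4,"y":-24.3,"z":-13.6}], "grip": 1}}

```text
schema error: expected keys x, y, z, rx, ry, rz
```

Call:
{"fn": "move_arm", "kwargs": {"plan": [{"rz":0.145},{"rz":0.145},{"rz":0.145},{"rz":0.145},{"rz":0.145},{"rz":0.145},{"rz":0.145},{"rz":0.147},{},{}]}}

```text
schema error: expected keys x, y, z, rx, ry, rz
```

Run:
```python
from h import *
to()
f=grab_frame("wrist"); cv2.imwrite("pics/w1.png",f["img"][:,:,::-1]); np.save("w1.npy",f,allow_pickle=True)
P=cloud(f)
for n in NAMES[:6]:
    for a in masks_of("wrist",n)[:2]:
        m=a["pixels"]; q=P[m]; q=q[~np.isnan(q[:,0])]
        hz=np.percentile(q[:,2],90)
        t=q[q[:,2]>hz-5][:,:2].astype(np.float32); r=cv2.minAreaRect(t)
        print(n,round(float(a["p"]),2),np.round(a["box"]).tolist(),"top",hz.round(1),"med",np.median(t,0).round(1),"rect",np.round(r[0],1),np.round(r[1],1),round(r[2],1))
    print("  lm",[(round(float(a["p"]),2),onplane(f,[a["point"]],0)[0,:2].round(1).tolist()) for a in landmark_of("wrist",n)[:2]])
```

```text
at [228.6 527.6 214. ] [180.    0.  156.6] q [65. 18. 90. -0. 72. -1.] w 91.2
  lm []
  lm []
  lm []
  lm []
  lm []
  lm []
```

View pics/w1.png

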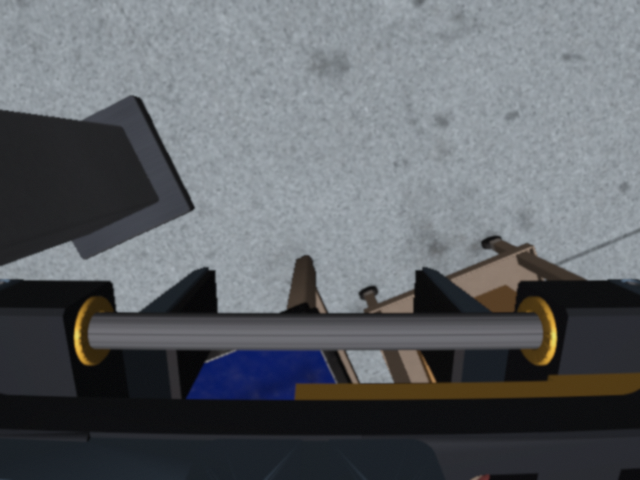

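The lower half of the wrist view (rows over 270) is blocked by the gripper itself. The calls were refused because every key must be given, so I'm resending them with an adjusted viewing pose.

Call:
{"fn": "move_arm", "kwargs": {"plan": [{"x":-38,"y":-34.5,"z":-13.6,"rx":0,"ry":0,"rz":0},{"x":-38,"y":-34.5,"z":-13.6,"rx":0,"ry":0,"rz":0},{"x":-38,"y":-34.5,"z":-13.6,"rx":0,"ry":0,"rz":0},{"x":-38,"y":-34.5,"z":-13.6,"rx":0,"ry":0,"rz":0},{"x":-38,"y":-34.5,"z":-13.6,"rx":0,"ry":0,"rz":0},{"x":-38,"y":-34.5,"z":-13.6,"rx":0,"ry":0,"rz":0},{"x":-38,"y":-34.5,"z":-13.6,"rx":0,"ry":0,"rz":0},{"x":-38,"y":-34.5,"z":-13.6,"rx":0,"ry":0,"rz":0},{"x":-38,"y":-34.5,"z":-13.6,"rx":0,"ry":0,"rz":0},{"x":-38,"y":-34.5,"z":-13.6,"rx":0,"ry":0,"rz":0}], "grip": 1}}

```text
time_s: 3.95
ee_pos: [428.1, 85.4, 342.9]
ee_rot: [179.9, 0.1, 156.6]
force: [0.7, 0.4, 0.5]
gripper_width: 91.3
gripper_force: 0.0
```

Call:
{"fn": "move_arm", "kwargs": {"plan": [{"x":0,"y":0,"z":0,"rx":0,"ry":0,"rz":0.145},{"x":0,"y":0,"z":0,"rx":0,"ry":0,"rz":0.145},{"x":0,"y":0,"z":0,"rx":0,"ry":0,"rz":0.145},{"x":0,"y":0,"z":0,"rx":0,"ry":0,"rz":0.145},{"x":0,"y":0,"z":0,"rx":0,"ry":0,"rz":0.145},{"x":0,"y":0,"z":0,"rx":0,"ry":0,"rz":0.145},{"x":0,"y":0,"z":0,"rx":0,"ry":0,"rz":0.145},{"x":0,"y":0,"z":0,"rx":0,"ry":0,"rz":0.147},{"x":0,"y":0,"z":0,"rx":0,"ry":0,"rz":0},{"x":0,"y":0,"z":0,"rx":0,"ry":0,"rz":0}]}}

```text
time_s: 4.95
ee_pos: [427.7, 87.3, 342.1]
ee_rot: [180.0, -0.0, 90.2]
force: [-0.5, -0.8, -0.3]
gripper_width: 91.4
gripper_force: 0.0
```

```bash
cat >> h.py <<'E'
def look(names,tag,save=True):
    to()
    f=grab_frame("wrist"); np.save(tag+".npy",f,allow_pickle=True)
    if save: cv2.imwrite(f"pics/{tag}.png",f["img"][:,:,::-1])
    P=cloud(f)
    for n in names:
        for a in masks_of("wrist",n)[:2]:
            m=a["pixels"]; q=P[m]; q=q[~np.isnan(q[:,0])]
            if len(q)<20: continue
            hz=np.percentile(q[:,2],90)
            t=q[q[:,2]>hz-5][:,:2].astype(np.float32); r=cv2.minAreaRect(t)
            print(n,round(float(a["p"]),2),np.round(a["box"]).tolist(),"top",hz.round(1),"low",np.percentile(q[:,2],5).round(1),"med",np.median(t,0).round(1),"rect",np.round(r[0],1),np.round(r[1],1),round(r[2],1))
        print("  lm",[(round(float(a["p"]),2),onplane(f,[a["point"]],3 if "pocket" in n else 0)[0,:2].round(1).tolist()) for a in landmark_of("wrist",n)[:2]])
E
python3 -c "
from h import *
look(NAMES[:6],'w2')"
```

```text
at [427.7  87.3 342.1] [180.   -0.   90.2] q [10.  2. 92.  0. 86. 10.] w 91.4
long_board 0.67 [351.0, 76.0, 52.0, 86.0] top 9.0 low 0.1 med [466.7 260.2] rect [463.9 245.8] [94.3 42.6] 78.6
  lm [(0.68, [466.4, 246.9])]
short_board 0.84 [271.0, 83.0, 56.0, 66.0] top 9.1 low 0.1 med [373.2 247.4] rect [374.2 238.9] [44.1 61.1] 9.9
  lm [(0.92, [368.1, 241.8])]
heat_sink 0.57 [288.0, 176.0, 52.0, 39.0] top 27.4 low 4.2 med [394.4 128.9] rect [394.4 128. ] [45.2 57.1] 85.2
  lm [(0.86, [392.8, 125.7])]
plain_block 0.84 [412.0, 74.0, 54.0, 52.0] top 28.8 low 8.4 med [540.5 246.9] rect [540.8 247. ] [60.6 45.9] 7.8
  lm [(0.92, [542.7, 253.9])]
tin 0.82 [368.0, 178.0, 22.0, 21.0] top 18.9 low 16.1 med [492.7 128.7] rect [492.8 128.7] [24.7 25.2] 89.9
  lm [(0.68, [469.1, 248.8]), (0.64, [494.5, 128.4])]
beaker 0.87 [332.0, 286.0, 46.0, 58.0] top 60.5 low 1.2 med [449.7 -17.7] rect [449.1  -9.2] [57.7 56.7] 10.6
  lm [(0.64, [447.6, -12.9]), (0.64, [371.6, 236.5])]
```

View pics/w2.png

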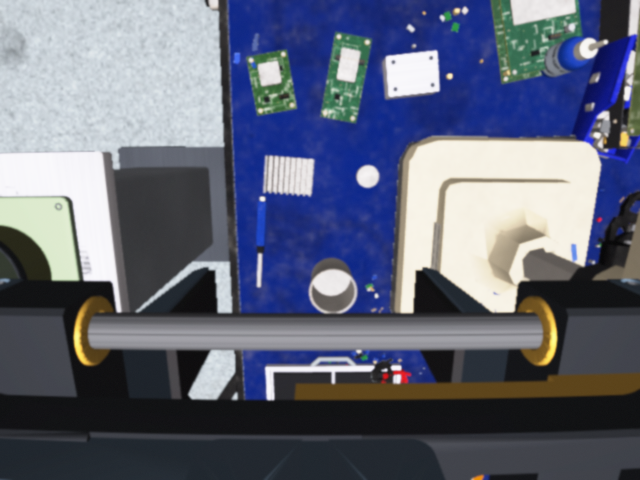

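The wrist view shows the heat sink at (289,176), tin (368,176), long board (346,78), short board (272,82), plain block (411,74) and beaker (332,286). That matches the networks and the depth fits. Next I'll measure the tray from above it.

Call:
{"fn": "move_arm", "kwargs": {"plan": [{"x":-45,"y":2,"z":0,"rx":0,"ry":0,"rz":0},{"x":-45,"y":2,"z":0,"rx":0,"ry":0,"rz":0},{"x":-45,"y":2,"z":0,"rx":0,"ry":0,"rz":0},{"x":-45,"y":2,"z":0,"rx":0,"ry":0,"rz":0},{"x":-45,"y":2,"z":0,"rx":0,"ry":0,"rz":0},{"x":-45,"y":2,"z":0,"rx":0,"ry":0,"rz":0},{"x":-45,"y":2,"z":0,"rx":0,"ry":0,"rz":0},{"x":-45,"y":2,"z":0,"rx":0,"ry":0,"rz":0},{"x":-45,"y":2,"z":0,"rx":0,"ry":0,"rz":0},{"x":-45,"y":2,"z":0,"rx":0,"ry":0,"rz":0}]}}

```text
time_s: 6.6
ee_pos: [447.6, -364.7, 342.0]
ee_rot: [180.0, -0.0, 90.0]
force: [1.5, -0.1, 0.5]
gripper_width: 91.4
gripper_force: 0.0
```

Call:
{"fn": "move_arm", "kwargs": {"plan": [{"x":-20,"y":0,"z":0,"rx":0,"ry":0,"rz":0},{"x":0,"y":0,"z":0,"rx":0,"ry":0,"rz":0},{"x":0,"y":0,"z":0,"rx":0,"ry":0,"rz":0}]}}

```text
time_s: 6.9
ee_pos: [447.7, -382.5, 341.6]
ee_rot: [-180.0, -0.1, 90.0]
force: [-0.0, 0.3, 0.1]
gripper_width: 90.9
gripper_force: 0.0
```

```bash
python3 -c "
from h import *
look(NAMES[6:],'w3')
for fn in ('wrist','top'):
    f=grab_frame(fn); c=f['img'].min(2)>150
    n,lab,st,cen=cv2.connectedComponentsWithStats(c.astype(np.uint8))
    for i in range(1,n):
        if 300<st[i,4]<9000:
            v,u=np.nonzero(lab==i); q=onplane(f,np.c_[u,v],4.5); 
            if q[:,1].mean()<-150 and q[:,0].mean()<560:
                r=cv2.minAreaRect(q[:,:2].astype(np.float32)); print(fn,cen[i].round(),q.mean(0)[:2].round(1),'rect',np.round(r[0],1),np.round(r[1],1),round(r[2],1))
"
```

```text
at [ 447.7 -382.5  341.6] [-1.8e+02 -1.0e-01  9.0e+01] q [-42.  17.  74.   0.  90. -42.] w 90.9
  lm []
pocket_short 0.62 [359.0, 176.0, 70.0, 100.0] top 8.8 low 5.9 med [ 501.4 -333.1] rect [ 502.  -346.7] [ 87.9 125.4] 1.2
  lm []
pocket_round_small 0.59 [288.0, 72.0, 75.0, 112.0] top 8.9 low 5.9 med [ 409.7 -214.3] rect [ 410.5 -217.1] [ 87.7 127.6] 1.2
  lm []
pocket_round_large 0.6 [360.0, 68.0, 74.0, 112.0] top 8.9 low 6.1 med [ 494.7 -228.7] rect [ 500.6 -216.8] [ 86.5 126.5] 0.2
  lm []
wrist [316. 124.] [ 449.9 -282.7] rect [ 456.  -285.2] [198.5 297. ] 0.6
wrist [358.  71.] [ 500.2 -216.3] rect [ 500.4 -216.3] [73.2 72.5] 0.4
wrist [284.  72.] [ 410.4 -217.3] rect [ 410.3 -217.3] [42.6 43.9] 89.8
wrist [287. 178.] [ 411.6 -346. ] rect [ 411.7 -347.2] [ 62.8 116.9] 0.7
wrist [356. 178.] [ 501.2 -346. ] rect [ 501.6 -346.5] [76.4 62.3] 0.2
wrist [394. 309.] [ 558.1 -524.8] rect [ 550.2 -522.5] [14.9 69.5] 89.9
wrist [317. 339.] [ 451.9 -571.3] rect [ 447.9 -571.3] [  6.3 650.7] 89.9
wrist [377. 362.] [ 538.1 -608.3] rect [ 537.7 -614.9] [ 55.6 124.5] 89.7
top [586. 222.] [ 507.9 -732.6] rect [ 517.4 -741.6] [ 27.6 509.2] 47.0
top [598. 280.] [ 363.8 -753.8] rect [ 401.6 -837.1] [273.4 470.3] 46.6
top [412. 247.] [ 448.1 -286.9] rect [ 454.5 -280. ] [198.  302.9] 0.4
top [435. 225.] [ 499.5 -344.4] rect [ 499.9 -344.6] [77.3 62.4] 0.8
top [381. 226.] [ 498.5 -214.6] rect [ 498.5 -214.5] [71.8 71.9] 89.6
top [437. 263.] [ 409.4 -345. ] rect [ 409.7 -345.5] [ 64. 117.] 0.8
```

View pics/w3.png

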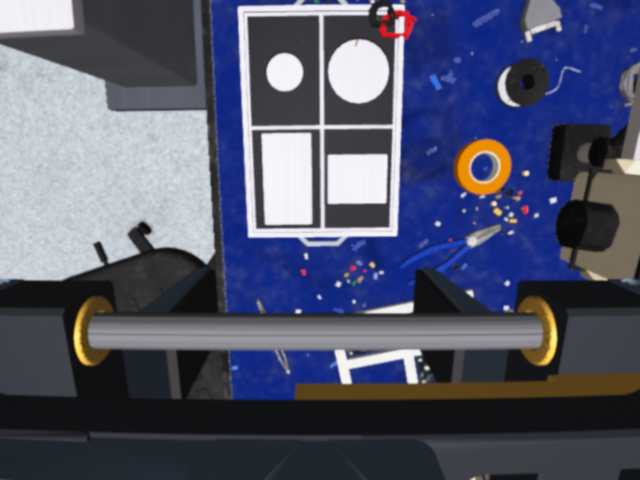

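The tray is seen clearly and has almost no rotation (0.7°). Pocket centres:

| Pocket | x (mm) | y (mm) |
|---|---|---|
| large | 500 | -216 |
| small | 410 | -217 |
| long | 411 | -346.5 |
| short | 501 | -346.5 |

Next is the heat sink, with the tool at yaw 175.

Call:
{"fn": "move_arm", "kwargs": {"plan": [{"x":47,"y":-5,"z":15,"rx":0,"ry":0,"rz":0},{"x":47,"y":-5,"z":15,"rx":0,"ry":0,"rz":0},{"x":47,"y":-5,"z":15,"rx":0,"ry":0,"rz":0},{"x":47,"y":-5,"z":15,"rx":0,"ry":0,"rz":0},{"x":47,"y":-5,"z":15,"rx":0,"ry":0,"rz":0},{"x":47,"y":-5,"z":15,"rx":0,"ry":0,"rz":0},{"x":47,"y":-5,"z":15,"rx":0,"ry":0,"rz":0},{"x":47,"y":-5,"z":15,"rx":0,"ry":0,"rz":0},{"x":47,"y":-5,"z":15,"rx":0,"ry":0,"rz":0},{"x":47,"y":-5,"z":15,"rx":0,"ry":0,"rz":0}]}}

```text
time_s: 8.45
ee_pos: [397.4, 89.1, 191.9]
ee_rot: [179.9, -0.0, 90.0]
force: [0.8, 0.1, -0.3]
gripper_width: 91.2
gripper_force: 0.0
```

Call:
{"fn": "move_arm", "kwargs": {"plan": [{"x":44,"y":0,"z":0,"rx":0,"ry":0,"rz":0},{"x":0,"y":0,"z":0,"rx":0,"ry":0,"rz":-0.149},{"x":0,"y":0,"z":0,"rx":0,"ry":0,"rz":-0.149},{"x":0,"y":0,"z":0,"rx":0,"ry":0,"rz":-0.149},{"x":0,"y":0,"z":0,"rx":0,"ry":0,"rz":-0.149},{"x":0,"y":0,"z":0,"rx":0,"ry":0,"rz":-0.149},{"x":0,"y":0,"z":0,"rx":0,"ry":0,"rz":-0.149},{"x":0,"y":0,"z":0,"rx":0,"ry":0,"rz":-0.149},{"x":0,"y":0,"z":0,"rx":0,"ry":0,"rz":-0.149},{"x":0,"y":0,"z":0,"rx":0,"ry":0,"rz":-0.149}]}}

```text
time_s: 9.45
ee_pos: [397.8, 131.3, 192.2]
ee_rot: [180.0, 0.0, 167.2]
force: [-0.7, -0.2, 0.4]
gripper_width: 91.2
gripper_force: 0.0
```

Call:
{"fn": "move_arm", "kwargs": {"plan": [{"x":0,"y":0,"z":0,"rx":0,"ry":0,"rz":-0.145},{"x":0,"y":0,"z":0,"rx":0,"ry":0,"rz":0},{"x":0,"y":0,"z":0,"rx":0,"ry":0,"rz":0}]}}

```text
time_s: 9.75
ee_pos: [397.8, 131.3, 192.1]
ee_rot: [180.0, 0.0, 175.0]
force: [0.0, -0.4, 0.0]
gripper_width: 91.0
gripper_force: 0.0
```

```bash
python3 -c "
from h import *
to([394.4,128,9],175.2)"
```

```text
shift [  3.1  -3.6 183.1] len 183.2 rows>= 4
turn [ 0.     0.    -0.004]
at [397.8 131.3 192.1] [180.   0. 175.] q [ 17.   5. 110.   0.  65. -68.] w 91.0
```

Call:
{"fn": "move_arm", "kwargs": {"plan": [{"x":3,"y":-3.5,"z":30,"rx":0,"ry":0,"rz":0},{"x":0,"y":0,"z":40,"rx":0,"ry":0,"rz":0},{"x":0,"y":0,"z":40,"rx":0,"ry":0,"rz":0},{"x":0,"y":0,"z":35,"rx":0,"ry":0,"rz":0},{"x":0,"y":0,"z":23,"rx":0,"ry":0,"rz":0},{"x":0,"y":0,"z":15,"rx":0,"ry":0,"rz":0},{"x":0,"y":0,"z":0,"rx":0,"ry":0,"rz":0},{"x":0,"y":0,"z":0,"rx":0,"ry":0,"rz":0}]}}

```text
time_s: 10.55
ee_pos: [394.9, 128.2, 9.3]
ee_rot: [180.0, 0.0, 175.1]
force: [0.5, -0.3, 0.3]
gripper_width: 91.1
gripper_force: 0.0
```

Call:
{"fn": "move_arm", "kwargs": {"plan": [{"x":0,"y":0,"z":0,"rx":0,"ry":0,"rz":0},{"x":0,"y":0,"z":0,"rx":0,"ry":0,"rz":0},{"x":0,"y":0,"z":0,"rx":0,"ry":0,"rz":0},{"x":0,"y":0,"z":0,"rx":0,"ry":0,"rz":0},{"x":0,"y":0,"z":0,"rx":0,"ry":0,"rz":0},{"x":0,"y":0,"z":0,"rx":0,"ry":0,"rz":0},{"x":0,"y":0,"z":0,"rx":0,"ry":0,"rz":0},{"x":0,"y":0,"z":0,"rx":0,"ry":0,"rz":0}], "grip": 0, "squeeze": 30}}

```text
time_s: 11.35
ee_pos: [394.6, 128.1, 9.1]
ee_rot: [180.0, 0.0, 175.1]
force: [-0.5, 0.4, 1.8]
gripper_width: 44.8
gripper_force: 30.0
```

Call:
{"fn": "move_arm", "kwargs": {"plan": [{"x":0,"y":0,"z":-15,"rx":0,"ry":0,"rz":0},{"x":0,"y":0,"z":-30,"rx":0,"ry":0,"rz":0},{"x":0,"y":0,"z":-40,"rx":0,"ry":0,"rz":0},{"x":0,"y":0,"z":-45,"rx":0,"ry":0,"rz":0},{"x":0,"y":0,"z":0,"rx":0,"ry":0,"rz":-0.096},{"x":-5,"y":-15,"z":0,"rx":0,"ry":0,"rz":0},{"x":-10,"y":-35,"z":0,"rx":0,"ry":0,"rz":0},{"x":-10,"y":-40,"z":0,"rx":0,"ry":0,"rz":0},{"x":-10,"y":-40,"z":0,"rx":0,"ry":0,"rz":0},{"x":-10,"y":-40,"z":0,"rx":0,"ry":0,"rz":0}]}}

```text
time_s: 12.35
ee_pos: [441.1, -42.9, 138.6]
ee_rot: [180.0, -0.1, -179.3]
force: [1.3, 1.0, -2.1]
gripper_width: 44.6
gripper_force: 30.0
```

Call:
{"fn": "move_arm", "kwargs": {"plan": [{"x":-10,"y":-40,"z":0,"rx":0,"ry":0,"rz":0},{"x":-10,"y":-40,"z":0,"rx":0,"ry":0,"rz":0},{"x":-10,"y":-40,"z":0,"rx":0,"ry":0,"rz":0},{"x":-10,"y":-40,"z":0,"rx":0,"ry":0,"rz":0},{"x":-10,"y":-40,"z":0,"rx":0,"ry":0,"rz":0},{"x":-10,"y":-40,"z":0,"rx":0,"ry":0,"rz":0},{"x":-5,"y":-35,"z":0,"rx":0,"ry":0,"rz":0},{"x":0,"y":-20,"z":0,"rx":0,"ry":0,"rz":0},{"x":0,"y":0,"z":0,"rx":0,"ry":0,"rz":0},{"x":0,"y":0,"z":0,"rx":0,"ry":0,"rz":0}]}}

```text
time_s: 13.35
ee_pos: [508.9, -334.7, 138.3]
ee_rot: [179.9, -0.1, -179.4]
force: [-0.5, 0.3, -1.6]
gripper_width: 45.0
gripper_force: 30.0
```

```bash
python3 -c "
from h import *
to([501.3,-346.5,12.5],180.6)"
```

```text
shift [  7.5 -12.  125.8] len 126.5 rows>= 3
turn [ 0.002 -0.002  0.   ]
at [ 508.9 -334.7  138.3] [ 1.799e+02 -1.000e-01 -1.794e+02] q [ -34.   25.   91.    0.   64. -125.] w 45.0
```

Call:
{"fn": "move_arm", "kwargs": {"plan": [{"x":7.5,"y":-12,"z":20,"rx":0,"ry":0,"rz":0},{"x":0,"y":0,"z":35,"rx":0,"ry":0,"rz":0},{"x":0,"y":0,"z":35,"rx":0,"ry":0,"rz":0},{"x":0,"y":0,"z":20,"rx":0,"ry":0,"rz":0},{"x":0,"y":0,"z":10,"rx":0,"ry":0,"rz":0},{"x":0,"y":0,"z":5.5,"rx":0,"ry":0,"rz":0},{"x":0,"y":0,"z":0,"rx":0,"ry":0,"rz":0},{"x":0,"y":0,"z":0,"rx":0,"ry":0,"rz":0}]}}

```text
time_s: 14.15
ee_pos: [503.2, -347.9, 14.7]
ee_rot: [-179.9, 0.1, -179.3]
force: [0.3, -0.6, -1.4]
gripper_width: 45.1
gripper_force: 30.0
```

Call:
{"fn": "move_arm", "kwargs": {"plan": [{"x":0,"y":0,"z":0,"rx":0,"ry":0,"rz":0},{"x":0,"y":0,"z":0,"rx":0,"ry":0,"rz":0},{"x":0,"y":0,"z":0,"rx":0,"ry":0,"rz":0},{"x":0,"y":0,"z":0,"rx":0,"ry":0,"rz":0},{"x":0,"y":0,"z":-20,"rx":0,"ry":0,"rz":0},{"x":0,"y":0,"z":-45,"rx":0,"ry":0,"rz":0},{"x":0,"y":0,"z":-45,"rx":0,"ry":0,"rz":0},{"x":0,"y":0,"z":-25,"rx":0,"ry":0,"rz":0},{"x":0,"y":0,"z":0,"rx":0,"ry":0,"rz":0}], "grip": 0.7}}

```text
time_s: 15.05
ee_pos: [504.5, -349.4, 153.3]
ee_rot: [-179.7, 0.4, -179.4]
force: [0.4, -0.8, 0.1]
gripper_width: 63.6
gripper_force: 0.0
```

```bash
cat >> h.py <<'E'
def topchk(n,z):
    "object position by top + scene camera landmarks / mask"
    for c in("top","scene"):
        f=grab_frame(c);P=cloud(f)
        for a in masks_of(c,n)[:2]:
            q=P[a["pixels"]];q=q[~np.isnan(q[:,0])];hz=np.percentile(q[:,2],90);t=q[q[:,2]>hz-6]
            print(c,n,round(float(a["p"]),2),np.round(a["box"]).tolist(),"top",hz.round(1),"med",np.median(t[:,:2],0).round(1))
E
python3 -c "
from h import *
topchk('heat_sink',3)
to([492.8,128.7,139],180)"
```

```text
top heat_sink 0.67 [435.0, 233.0, 21.0, 12.0] top 31.7 med [ 480.  -341.7]
scene heat_sink 0.59 [457.0, 306.0, 32.0, 39.0] top 31.1 med [ 501.2 -349. ]
shift [  3.3 475.9   8.8] len 476.0 rows>= 10
turn [ 0.002 -0.003  0.011]
at [ 501.4 -347.1  146.8] [ 1.799e+02 -1.000e-01 -1.794e+02] q [ -36.   24.   91.    0.   65. -126.] w 64.1
```

Call:
{"fn": "move_arm", "kwargs": {"plan": [{"x":0,"y":25,"z":0,"rx":0,"ry":0,"rz":0},{"x":0,"y":43,"z":0,"rx":0,"ry":0,"rz":0},{"x":0,"y":43,"z":0,"rx":0,"ry":0,"rz":0},{"x":0,"y":43,"z":0,"rx":0,"ry":0,"rz":0},{"x":0,"y":43,"z":0,"rx":0,"ry":0,"rz":0},{"x":0,"y":43,"z":0,"rx":0,"ry":0,"rz":0},{"x":0,"y":43,"z":0,"rx":0,"ry":0,"rz":0},{"x":0,"y":43,"z":0,"rx":0,"ry":0,"rz":0},{"x":0,"y":43,"z":0,"rx":0,"ry":0,"rz":0},{"x":0,"y":43,"z":0,"rx":0,"ry":0,"rz":0}]}}

```text
time_s: 16.25
ee_pos: [496.5, 65.8, 146.9]
ee_rot: [-180.0, -0.2, -179.4]
force: [1.7, 0.1, -0.1]
gripper_width: 63.9
gripper_force: 0.0
```

Call:
{"fn": "move_arm", "kwargs": {"plan": [{"x":0,"y":43,"z":0,"rx":0,"ry":0,"rz":0},{"x":3,"y":21,"z":0,"rx":0,"ry":0,"rz":0},{"x":0,"y":0,"z":0,"rx":0,"ry":0,"rz":0},{"x":0,"y":0,"z":0,"rx":0,"ry":0,"rz":0},{"x":0,"y":0,"z":0,"rx":0,"ry":0,"rz":0}]}}

```text
time_s: 16.75
ee_pos: [493.7, 127.1, 147.8]
ee_rot: [-180.0, -0.1, -179.4]
force: [-0.3, -0.0, 0.3]
gripper_width: 63.7
gripper_force: 0.0
```

```bash
python3 -c "
from h import *
to([493.3,128.7,8],180)"
```

```text
shift [  0.2   1.7 139.8] len 139.8 rows>= 3
turn [-0.001 -0.001  0.01 ]
at [493.7 127.1 147.8] [-1.800e+02 -1.000e-01 -1.794e+02] q [ 13.  16. 104.  -0.  61. -77.] w 63.7
```

Call:
{"fn": "move_arm", "kwargs": {"plan": [{"x":0,"y":1.5,"z":25,"rx":0,"ry":0,"rz":0},{"x":0,"y":0,"z":40,"rx":0,"ry":0,"rz":0},{"x":0,"y":0,"z":35,"rx":0,"ry":0,"rz":0},{"x":0,"y":0,"z":20,"rx":0,"ry":0,"rz":0},{"x":0,"y":0,"z":12,"rx":0,"ry":0,"rz":0},{"x":0,"y":0,"z":8,"rx":0,"ry":0,"rz":0},{"x":0,"y":0,"z":0,"rx":0,"ry":0,"rz":0},{"x":0,"y":0,"z":0,"rx":0,"ry":0,"rz":0}]}}

```text
time_s: 17.55
ee_pos: [494.8, 129.6, 9.3]
ee_rot: [180.0, 0.1, -179.4]
force: [-0.4, -0.0, -0.3]
gripper_width: 63.8
gripper_force: 0.0
```

Call:
{"fn": "move_arm", "kwargs": {"plan": [{"x":0,"y":0,"z":0,"rx":0,"ry":0,"rz":0},{"x":0,"y":0,"z":0,"rx":0,"ry":0,"rz":0},{"x":0,"y":0,"z":0,"rx":0,"ry":0,"rz":0},{"x":0,"y":0,"z":0,"rx":0,"ry":0,"rz":0},{"x":0,"y":0,"z":0,"rx":0,"ry":0,"rz":0},{"x":0,"y":0,"z":0,"rx":0,"ry":0,"rz":0},{"x":0,"y":0,"z":0,"rx":0,"ry":0,"rz":0},{"x":0,"y":0,"z":0,"rx":0,"ry":0,"rz":0}], "grip": 0, "squeeze": 20}}

```text
time_s: 18.35
ee_pos: [494.1, 129.8, 8.7]
ee_rot: [180.0, 0.0, -179.4]
force: [-0.6, 0.6, 2.6]
gripper_width: 26.0
gripper_force: 20.0
```

Call:
{"fn": "move_arm", "kwargs": {"plan": [{"x":0,"y":0,"z":-15,"rx":0,"ry":0,"rz":0},{"x":0,"y":0,"z":-40,"rx":0,"ry":0,"rz":0},{"x":0,"y":0,"z":-45,"rx":0,"ry":0,"rz":0},{"x":0,"y":0,"z":-20,"rx":0,"ry":0,"rz":0},{"x":4,"y":-20,"z":0,"rx":0,"ry":0,"rz":0},{"x":10,"y":-40,"z":0,"rx":0,"ry":0,"rz":0},{"x":10,"y":-40,"z":0,"rx":0,"ry":0,"rz":0},{"x":10,"y":-40,"z":0,"rx":0,"ry":0,"rz":0},{"x":10,"y":-40,"z":0,"rx":0,"ry":0,"rz":0},{"x":10,"y":-40,"z":0,"rx":0,"ry":0,"rz":0}]}}

```text
time_s: 19.35
ee_pos: [441.7, -92.4, 128.3]
ee_rot: [-180.0, -0.0, -179.3]
force: [1.7, -0.1, -0.1]
gripper_width: 25.8
gripper_force: 20.0
```

Call:
{"fn": "move_arm", "kwargs": {"plan": [{"x":10,"y":-40,"z":0,"rx":0,"ry":0,"rz":0},{"x":10,"y":-40,"z":0,"rx":0,"ry":0,"rz":0},{"x":5,"y":-30,"z":0,"rx":0,"ry":0,"rz":0},{"x":5,"y":-17,"z":0,"rx":0,"ry":0,"rz":0},{"x":0,"y":0,"z":0,"rx":0,"ry":0,"rz":0},{"x":0,"y":0,"z":0,"rx":0,"ry":0,"rz":0},{"x":0,"y":0,"z":0,"rx":0,"ry":0,"rz":0}]}}

```text
time_s: 20.05
ee_pos: [413.9, -217.4, 128.3]
ee_rot: [180.0, -0.0, -179.3]
force: [-0.6, 0.4, -0.2]
gripper_width: 26.1
gripper_force: 20.0
```

```bash
python3 -c "
from h import *
to([410.3,-217.3,12],180.6)"
```

```text
shift [3.500e+00 1.000e-01 1.163e+02] len 116.4 rows>= 3
turn [ 0.001 -0.     0.001]
at [ 413.9 -217.4  128.3] [ 180.    -0.  -179.3] q [ -29.   13.  111.    0.   56. -120.] w 26.1
```

Call:
{"fn": "move_arm", "kwargs": {"plan": [{"x":3.5,"y":0,"z":25,"rx":0,"ry":0,"rz":0},{"x":0,"y":0,"z":35,"rx":0,"ry":0,"rz":0},{"x":0,"y":0,"z":25,"rx":0,"ry":0,"rz":0},{"x":0,"y":0,"z":17,"rx":0,"ry":0,"rz":0},{"x":0,"y":0,"z":9,"rx":0,"ry":0,"rz":0},{"x":0,"y":0,"z":5.3,"rx":0,"ry":0,"rz":0},{"x":0,"y":0,"z":0,"rx":0,"ry":0,"rz":0},{"x":0,"y":0,"z":0,"rx":0,"ry":0,"rz":0},{"x":0,"y":0,"z":0,"rx":0,"ry":0,"rz":0}]}}

```text
time_s: 20.95
ee_pos: [410.9, -218.5, 12.8]
ee_rot: [-180.0, 0.1, -179.4]
force: [0.3, -0.2, 0.1]
gripper_width: 25.9
gripper_force: 20.0
```

Call:
{"fn": "move_arm", "kwargs": {"plan": [{"x":0,"y":0,"z":0,"rx":0,"ry":0,"rz":0},{"x":0,"y":0,"z":0,"rx":0,"ry":0,"rz":0},{"x":0,"y":0,"z":0,"rx":0,"ry":0,"rz":0},{"x":0,"y":0,"z":0,"rx":0,"ry":0,"rz":0},{"x":0,"y":0,"z":-20,"rx":0,"ry":0,"rz":0},{"x":0,"y":0,"z":-45,"rx":0,"ry":0,"rz":0},{"x":0,"y":0,"z":-45,"rx":0,"ry":0,"rz":0},{"x":0,"y":0,"z":-25,"rx":0,"ry":0,"rz":0},{"x":0,"y":0,"z":0,"rx":0,"ry":0,"rz":0}], "grip": 0.5}}

```text
time_s: 21.85
ee_pos: [412.7, -219.6, 151.0]
ee_rot: [-179.7, 0.4, -179.4]
force: [0.0, 0.7, -0.4]
gripper_width: 45.3
gripper_force: 0.0
```

```bash
python3 -c "
from h import *
topchk('tin',3); topchk('long_board',0)
to([466.6,259,139],78.6)"
```

```text
scene tin 0.66 [370.0, 313.0, 14.0, 16.0] top 22.0 med [ 408.6 -220.2]
scene tin 0.31 [218.0, 180.0, 30.0, 27.0] top 28.6 med [536.3 245.3]
top long_board 0.73 [188.0, 243.0, 47.0, 26.0] top 9.3 med [462.7 254.5]
scene long_board 0.61 [198.0, 204.0, 41.0, 35.0] top 8.6 med [461.4 254.6]
shift [-62.1 476.3   7.6] len 480.4 rows>= 11
turn [-1.000e-03 -3.000e-03  1.781e+00]
at [ 409.8 -218.   146. ] [ 1.799e+02 -1.000e-01 -1.794e+02] q [ -29.   12.  109.    0.   59. -120.] w 45.7
```

Call:
{"fn": "move_arm", "kwargs": {"plan": [{"x":-5,"y":30,"z":-6,"rx":0,"ry":0,"rz":0},{"x":-5,"y":43,"z":-6,"rx":0,"ry":0,"rz":0},{"x":-5,"y":43,"z":-6,"rx":0,"ry":0,"rz":0},{"x":-5,"y":43,"z":-6,"rx":0,"ry":0,"rz":0},{"x":-5,"y":43,"z":-6,"rx":0,"ry":0,"rz":0},{"x":-5,"y":43,"z":-6,"rx":0,"ry":0,"rz":0},{"x":-5,"y":43,"z":-6,"rx":0,"ry":0,"rz":0},{"x":-5,"y":43,"z":-6,"rx":0,"ry":0,"rz":0},{"x":-5,"y":43,"z":-6,"rx":0,"ry":0,"rz":0},{"x":0,"y":25,"z":0,"rx":0,"ry":0,"rz":0.148}]}}

```text
time_s: 23.25
ee_pos: [451.6, 184.2, 201.4]
ee_rot: [179.9, 0.1, 172.1]
force: [0.3, 0.0, 0.1]
gripper_width: 46.2
gripper_force: 0.0
```

Call:
{"fn": "move_arm", "kwargs": {"plan": [{"x":0,"y":0,"z":0,"rx":0,"ry":0,"rz":0.148},{"x":0,"y":0,"z":0,"rx":0,"ry":0,"rz":0.148},{"x":0,"y":0,"z":0,"rx":0,"ry":0,"rz":0.148},{"x":0,"y":0,"z":0,"rx":0,"ry":0,"rz":0.148},{"x":0,"y":0,"z":0,"rx":0,"ry":0,"rz":0.148},{"x":0,"y":0,"z":0,"rx":0,"ry":0,"rz":0.148},{"x":0,"y":0,"z":0,"rx":0,"ry":0,"rz":0.148},{"x":0,"y":0,"z":0,"rx":0,"ry":0,"rz":0.148},{"x":0,"y":0,"z":0,"rx":0,"ry":0,"rz":0.148},{"x":0,"y":0,"z":0,"rx":0,"ry":0,"rz":0.148}]}}

```text
time_s: 24.25
ee_pos: [450.7, 181.1, 200.5]
ee_rot: [-179.9, 0.0, 87.0]
force: [-0.8, -0.2, -0.1]
gripper_width: 45.5
gripper_force: 0.0
```

Call:
{"fn": "move_arm", "kwargs": {"plan": [{"x":0,"y":0,"z":0,"rx":0,"ry":0,"rz":0.148},{"x":0,"y":0,"z":0,"rx":0,"ry":0,"rz":0},{"x":0,"y":0,"z":0,"rx":0,"ry":0,"rz":0},{"x":0,"y":0,"z":0,"rx":0,"ry":0,"rz":0}]}}

```text
time_s: 24.65
ee_pos: [450.8, 181.1, 201.0]
ee_rot: [-180.0, 0.0, 79.0]
force: [-0.6, 0.3, 0.0]
gripper_width: 45.6
gripper_force: 0.0
```

```bash
python3 -c "
from h import *
look(['long_board','short_board','tin'],'w4')
f=grab_frame('wrist'); P=cloud(f)
m=(f['img'].min(2)>110).astype(np.uint8)
n,lab,st,cen=cv2.connectedComponentsWithStats(m)
for i in range(1,n):
    if st[i,4]>250 and cen[i][1]<260:
        v,u=np.nonzero(lab==i); q=onplane(f,np.c_[u,v],10); r=cv2.minAreaRect(q[:,:2].astype(np.float32))
        print(cen[i].round(),st[i,4],np.nanmedian(P[v,u,2]).round(1),q.mean(0).round(1),np.round(r[0],1),np.round(r[1],1),round(r[2],1))
"
```

```text
at [450.8 181.1 201. ] [-180.    0.   79.] q [ 21.  11. 102.   0.  67.  32.] w 45.6
long_board 0.71 [317.0, 152.0, 51.0, 113.0] top 8.9 low 0.4 med [467.1 260.6] rect [465.  245.5] [92.3 36.8] 79.1
  lm [(0.56, [465.8, 244.3])]
short_board 0.81 [221.0, 182.0, 74.0, 90.0] top 9.0 low 0.4 med [374.  248.4] rect [374.1 240.2] [44.  60.7] 9.5
  lm [(0.83, [373.5, 238.2])]
  lm []
[ 65. 137.] 35620 -779.5 [241.8 304.8  10. ] [252.  286.5] [272.9 161. ] 69.2
[558.  15.] 2569 25.8 [692.6 323.3  10. ] [697.2 318. ] [34.  86.7] 81.5
[633.  64.] 307 67.7 [758.7 272.4  10. ] [757.9 273.5] [22.2 13.5] 87.6
[588.  78.] 391 26.9 [715.5 267.4  10. ] [712.3 265.8] [27.2 33.4] 13.7
[402. 136.] 4115 27.6 [543.9 247.3  10. ] [543.7 246.8] [66.9 48.8] 7.2
[315. 139.] 1227 8.8 [466.7 259.6  10. ] [462.7 256.3] [47.2 31.3] 79.3
[216. 169.] 902 8.7 [372.8 250.6  10. ] [373.5 251.8] [30.1 30.4] 12.9
[536. 243.] 19432 34.9 [658.7 124.5  10. ] [651.6 113.3] [131.4 229.7] 84.7
[307. 200.] 251 1.6 [449.1 206.7  10. ] [450.7 205.7] [28.9 13.6] 9.8
```

View pics/w4.png

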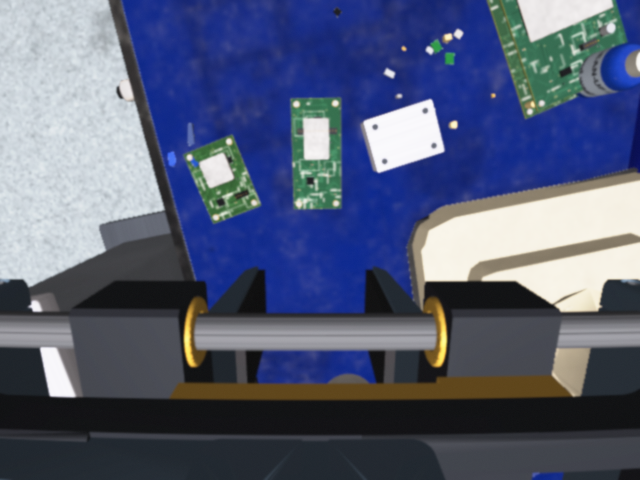

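Board: can at (316,138), i.e. world (467,260), with the long axis at 79°. The plain block is about 18 mm away from the board edge, so I'll narrow the fingers before descending.

```bash
python3 -c "
from h import *
to([467.1,260.3,5.3],79.1)"
```

```text
shift [ 80.7   0.7 195.9] len 211.9 rows>= 5
turn [ 0.    -0.    -0.003]
at [450.9 181.2 201.2] [180.   -0.   78.9] q [ 21.  11. 102.   0.  67.  32.] w 45.9
```

Call:
{"fn": "move_arm", "kwargs": {"plan": [{"x":30,"y":0,"z":15,"rx":0,"ry":0,"rz":0},{"x":35,"y":0.7,"z":20,"rx":0,"ry":0,"rz":0},{"x":15.7,"y":0,"z":30,"rx":0,"ry":0,"rz":0},{"x":0,"y":0,"z":40,"rx":0,"ry":0,"rz":0},{"x":0,"y":0,"z":20,"rx":0,"ry":0,"rz":0},{"x":0,"y":0,"z":0,"rx":0,"ry":0,"rz":0},{"x":0,"y":0,"z":0,"rx":0,"ry":0,"rz":0},{"x":0,"y":0,"z":0,"rx":0,"ry":0,"rz":0}], "grip": 0.37, "squeeze": 15}}

```text
time_s: 25.85
ee_pos: [468.3, 260.8, 77.9]
ee_rot: [179.9, -0.1, 78.9]
force: [0.3, -0.1, -0.1]
gripper_width: 34.0
gripper_force: 0.0
```

```bash
python3 -c "
from h import *
to([467.1,260.3,5.3],79.1)"
```

```text
shift [-0.9 -1.3 72.6] len 72.6 rows>= 2
turn [ 0.003 -0.002 -0.004]
at [468.3 260.8  77.9] [ 1.799e+02 -1.000e-01  7.890e+01] q [ 28.  22. 106.   0.  52.  39.] w 34.0
```

Call:
{"fn": "move_arm", "kwargs": {"plan": [{"x":-0.9,"y":-1.3,"z":20,"rx":0,"ry":0,"rz":0},{"x":0,"y":0,"z":20,"rx":0,"ry":0,"rz":0},{"x":0,"y":0,"z":15,"rx":0,"ry":0,"rz":0},{"x":0,"y":0,"z":10,"rx":0,"ry":0,"rz":0},{"x":0,"y":0,"z":5,"rx":0,"ry":0,"rz":0},{"x":0,"y":0,"z":2.2,"rx":0,"ry":0,"rz":0},{"x":0,"y":0,"z":0,"rx":0,"ry":0,"rz":0},{"x":0,"y":0,"z":0,"rx":0,"ry":0,"rz":0}]}}

```text
time_s: 26.65
ee_pos: [466.2, 259.9, 4.7]
ee_rot: [179.9, -0.1, 78.9]
force: [-0.7, -0.8, -0.2]
gripper_width: 33.9
gripper_force: 0.0
```

Call:
{"fn": "move_arm", "kwargs": {"plan": [{"x":0,"y":0,"z":0,"rx":0,"ry":0,"rz":0},{"x":0,"y":0,"z":0,"rx":0,"ry":0,"rz":0},{"x":0,"y":0,"z":0,"rx":0,"ry":0,"rz":0}]}}

```text
time_s: 26.95
ee_pos: [465.8, 259.7, 4.2]
ee_rot: [180.0, -0.0, 78.9]
force: [0.3, -0.2, -0.5]
gripper_width: 33.8
gripper_force: 0.0
```

Call:
{"fn": "move_arm", "kwargs": {"plan": [{"x":0,"y":0,"z":-0.8,"rx":0,"ry":0,"rz":0},{"x":0,"y":0,"z":0,"rx":0,"ry":0,"rz":0},{"x":0,"y":0,"z":0,"rx":0,"ry":0,"rz":0},{"x":0,"y":0,"z":0,"rx":0,"ry":0,"rz":0},{"x":0,"y":0,"z":0,"rx":0,"ry":0,"rz":0},{"x":0,"y":0,"z":0,"rx":0,"ry":0,"rz":0}], "grip": 0, "squeeze": 15}}

```text
time_s: 27.55
ee_pos: [465.8, 259.7, 5.0]
ee_rot: [180.0, -0.0, 78.9]
force: [-0.0, -1.3, 1.8]
gripper_width: 22.4
gripper_force: 15.0
```

Call:
{"fn": "move_arm", "kwargs": {"plan": [{"x":0,"y":0,"z":-5,"rx":0,"ry":0,"rz":0},{"x":0,"y":0,"z":-15,"rx":0,"ry":0,"rz":0},{"x":0,"y":0,"z":-25,"rx":0,"ry":0,"rz":0},{"x":0,"y":0,"z":-35,"rx":0,"ry":0,"rz":0},{"x":0,"y":0,"z":-35,"rx":0,"ry":0,"rz":0},{"x":0,"y":0,"z":-20,"rx":0,"ry":0,"rz":0},{"x":0,"y":0,"z":0,"rx":0,"ry":0,"rz":0},{"x":0,"y":0,"z":0,"rx":0,"ry":0,"rz":0}]}}

```text
time_s: 28.35
ee_pos: [465.3, 259.4, 139.5]
ee_rot: [-180.0, 0.0, 78.9]
force: [-1.2, 0.6, -0.8]
gripper_width: 22.3
gripper_force: 15.0
```

```bash
python3 -c "
from h import *
a=np.deg2rad(90.6)
to(np.array([411.5,-346.7,139])+14*np.array([np.cos(a),np.sin(a),0]),90.6)
f=grab_frame('scene'); cv2.imwrite('pics/s5.png',cv2.resize(f['img'][60:260,100:360,::-1],None,fx=3,fy=3))"
```

```text
shift [-591.4   61.2    0.6] len 594.6 rows>= 13
turn [-0.     0.    -0.204]
at [465.3 259.4 139.5] [-180.     0.    78.9] q [ 28.  18. 102.   0.  60.  39.] w 22.3
```

View pics/s5.png

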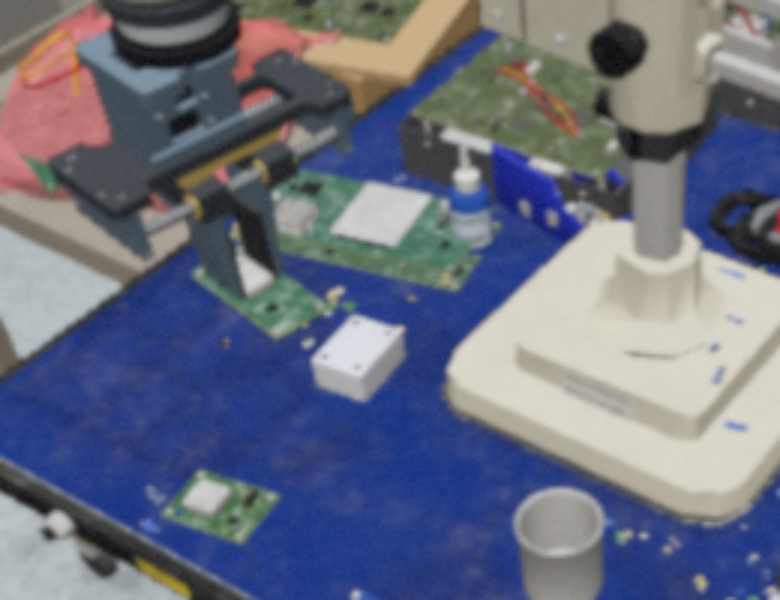

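The crop shows the board hanging level from the gripper by its can, at about (255,270), with the block and short board untouched. Now I'll carry it to the tray.

Call:
{"fn": "move_arm", "kwargs": {"plan": [{"x":0,"y":0,"z":0,"rx":0,"ry":0,"rz":-0.102},{"x":0,"y":0,"z":0,"rx":0,"ry":0,"rz":-0.102},{"x":-15,"y":-15,"z":0,"rx":0,"ry":0,"rz":0},{"x":-30,"y":-20,"z":0,"rx":0,"ry":0,"rz":0},{"x":-40,"y":-15,"z":0,"rx":0,"ry":0,"rz":0},{"x":-42,"y":-10,"z":0,"rx":0,"ry":0,"rz":0},{"x":-42,"y":0,"z":0,"rx":0,"ry":0,"rz":0},{"x":-42,"y":0,"z":0,"rx":0,"ry":0,"rz":0},{"x":-42,"y":0,"z":0,"rx":0,"ry":0,"rz":0},{"x":-42,"y":0,"z":0,"rx":0,"ry":0,"rz":0}]}}

```text
time_s: 29.4
ee_pos: [407.3, -37.4, 138.4]
ee_rot: [-179.8, -0.0, 90.6]
force: [0.1, -0.4, -0.8]
gripper_width: 22.5
gripper_force: 15.0
```

Call:
{"fn": "move_arm", "kwargs": {"plan": [{"x":-42,"y":0,"z":0,"rx":0,"ry":0,"rz":0},{"x":-42,"y":0,"z":0,"rx":0,"ry":0,"rz":0},{"x":-42,"y":0,"z":0,"rx":0,"ry":0,"rz":0},{"x":-42,"y":0,"z":0,"rx":0,"ry":0,"rz":0},{"x":-42,"y":0,"z":0,"rx":0,"ry":0,"rz":0},{"x":-42,"y":0,"z":0,"rx":0,"ry":0,"rz":0},{"x":-30,"y":0,"z":0,"rx":0,"ry":0,"rz":0},{"x":-14,"y":0,"z":0,"rx":0,"ry":0,"rz":0},{"x":0,"y":0,"z":0,"rx":0,"ry":0,"rz":0},{"x":0,"y":0,"z":0,"rx":0,"ry":0,"rz":0}]}}

```text
time_s: 30.4
ee_pos: [411.0, -330.5, 138.8]
ee_rot: [-179.9, -0.1, 90.6]
force: [-0.5, -0.2, -0.3]
gripper_width: 22.4
gripper_force: 15.0
```

```bash
python3 -c "
from h import *
a=np.deg2rad(90.6)
to(np.array([411.5,-346.7,8.7])+14*np.array([np.cos(a),np.sin(a),0]),90.6)"
```

```text
shift [ -2.6   0.6 130.1] len 130.1 rows>= 3
turn [-0.002 -0.003 -0.001]
at [ 411.  -330.5  138.8] [-1.799e+02 -1.000e-01  9.060e+01] q [-40.  18. 102.   0.  60. -41.] w 22.4
```

Call:
{"fn": "move_arm", "kwargs": {"plan": [{"x":-2.6,"y":0.6,"z":20,"rx":0,"ry":0,"rz":0},{"x":0,"y":0,"z":35,"rx":0,"ry":0,"rz":0},{"x":0,"y":0,"z":35,"rx":0,"ry":0,"rz":0},{"x":0,"y":0,"z":20,"rx":0,"ry":0,"rz":0},{"x":0,"y":0,"z":10,"rx":0,"ry":0,"rz":0},{"x":0,"y":0,"z":6,"rx":0,"ry":0,"rz":0},{"x":0,"y":0,"z":2,"rx":0,"ry":0,"rz":0},{"x":0,"y":0,"z":0,"rx":0,"ry":0,"rz":0},{"x":0,"y":0,"z":0,"rx":0,"ry":0,"rz":0},{"x":0,"y":0,"z":0,"rx":0,"ry":0,"rz":0}]}}

```text
time_s: 31.4
ee_pos: [412.7, -334.9, 12.6]
ee_rot: [179.9, 0.1, 90.6]
force: [-0.2, 0.6, 0.3]
gripper_width: 22.0
gripper_force: 15.0
```

Call:
{"fn": "move_arm", "kwargs": {"plan": [{"x":2,"y":-1,"z":2,"rx":0,"ry":0,"rz":0},{"x":0,"y":0,"z":1,"rx":0,"ry":0,"rz":0},{"x":0,"y":0,"z":0.7,"rx":0,"ry":0,"rz":0},{"x":0,"y":0,"z":0,"rx":0,"ry":0,"rz":0},{"x":0,"y":0,"z":0,"rx":0,"ry":0,"rz":0}]}}

```text
time_s: 31.9
ee_pos: [411.3, -332.6, 8.0]
ee_rot: [180.0, -0.0, 90.6]
force: [0.3, -0.1, 0.4]
gripper_width: 22.5
gripper_force: 15.0
```

Nothing is pressing. Now release with a small opening (32 mm), then lift straight up.

Call:
{"fn": "move_arm", "kwargs": {"plan": [{"x":0,"y":0,"z":0,"rx":0,"ry":0,"rz":0},{"x":0,"y":0,"z":0,"rx":0,"ry":0,"rz":0},{"x":0,"y":0,"z":0,"rx":0,"ry":0,"rz":0},{"x":0,"y":0,"z":-5,"rx":0,"ry":0,"rz":0},{"x":0,"y":0,"z":-20,"rx":0,"ry":0,"rz":0},{"x":0,"y":0,"z":-45,"rx":0,"ry":0,"rz":0},{"x":0,"y":0,"z":-45,"rx":0,"ry":0,"rz":0},{"x":0,"y":0,"z":-45,"rx":0,"ry":0,"rz":0},{"x":0,"y":0,"z":0,"rx":0,"ry":0,"rz":0},{"x":0,"y":0,"z":0,"rx":0,"ry":0,"rz":0}], "grip": 0.34}}

```text
time_s: 32.9
ee_pos: [411.5, -332.8, 169.4]
ee_rot: [179.9, 0.1, 90.6]
force: [-0.6, -0.2, -0.0]
gripper_width: 31.0
gripper_force: 0.0
```

```bash
python3 -c "
from h import *
topchk('long_board',3); topchk('beaker',0)
to([449.3,-10,165],180)"
```

```text
top long_board 0.6 [440.0, 264.0, 43.0, 21.0] top 13.2 med [ 409.4 -327.3]
scene long_board 0.69 [433.0, 348.0, 58.0, 48.0] top 12.2 med [ 407.5 -331.7]
top beaker 0.58 [292.0, 247.0, 26.0, 29.0] top 61.4 med [451.1  -6.5]
top beaker 0.53 [187.0, 281.0, 29.0, 27.0] top 9.5 med [370.8 246.8]
scene beaker 0.74 [289.0, 243.0, 28.0, 44.0] top 58.9 med [449.7  -4.9]
shift [321.9  41.6   2.5] len 324.6 rows>= 7
turn [-0.    -0.002 -1.561]
at [ 410.9 -332.3  167.2] [-1.799e+02 -1.000e-01  9.060e+01] q [-40.  16. 100.   0.  64. -41.] w 30.9
```

Call:
{"fn": "move_arm", "kwargs": {"plan": [{"x":25,"y":5,"z":-5,"rx":0,"ry":0,"rz":0},{"x":42,"y":7,"z":-6,"rx":0,"ry":0,"rz":0},{"x":42,"y":7,"z":-6,"rx":0,"ry":0,"rz":0},{"x":42,"y":7,"z":-6,"rx":0,"ry":0,"rz":0},{"x":42,"y":7,"z":-6,"rx":0,"ry":0,"rz":0},{"x":30,"y":5,"z":-4,"rx":0,"ry":0,"rz":0},{"x":15,"y":0,"z":0,"rx":0,"ry":0,"rz":0},{"x":0,"y":0,"z":0,"rx":0,"ry":0,"rz":0},{"x":0,"y":0,"z":0,"rx":0,"ry":0,"rz":0}], "grip": 1}}

```text
time_s: 34.2
ee_pos: [446.8, -94.4, 200.9]
ee_rot: [-180.0, 0.0, 90.6]
force: [-0.1, 0.3, 0.3]
gripper_width: 91.2
gripper_force: 0.0
```

```bash
python3 -c "
from h import *
look(['beaker'],'w6')
to([449.3,-8,210],180)"
```

```text
at [446.8 -94.4 200.9] [-180.     0.    90.6] q [-13.   8. 105.  -0.  66. -14.] w 91.2
beaker 0.9 [322.0, 130.0, 74.0, 83.0] top 61.3 low 1.2 med [450.   -5.6] rect [449.7  -9.7] [57.7 56.5] 89.3
  lm [(0.85, [447.2, -10.4])]
shift [87.   3.3 -9.1] len 87.6 rows>= 2
turn [-0.    -0.    -1.562]
at [446.8 -95.1 200.9] [-180.     0.    90.5] q [-13.   8. 105.  -0.  67. -14.] w 91.1
```

View pics/w6.png

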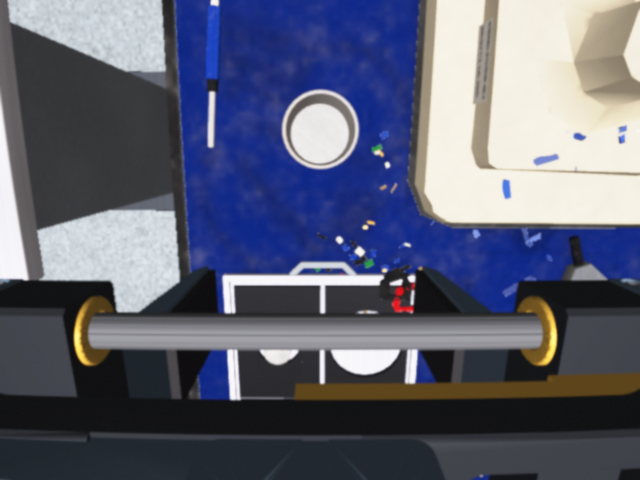

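The beaker stands at (320,129), rim centre (449.7, -9.5), and the network and depth agree. I'll move over it and turn to yaw 180.

Call:
{"fn": "move_arm", "kwargs": {"plan": [{"x":42,"y":2,"z":0,"rx":0,"ry":0,"rz":0},{"x":42,"y":1,"z":0,"rx":0,"ry":0,"rz":0},{"x":0,"y":0,"z":0,"rx":0,"ry":0,"rz":-0.148},{"x":0,"y":0,"z":0,"rx":0,"ry":0,"rz":-0.148},{"x":0,"y":0,"z":0,"rx":0,"ry":0,"rz":-0.148},{"x":0,"y":0,"z":0,"rx":0,"ry":0,"rz":-0.148},{"x":0,"y":0,"z":0,"rx":0,"ry":0,"rz":-0.148},{"x":0,"y":0,"z":0,"rx":0,"ry":0,"rz":-0.148},{"x":0,"y":0,"z":0,"rx":0,"ry":0,"rz":-0.148},{"x":0,"y":0,"z":0,"rx":0,"ry":0,"rz":-0.148}]}}

```text
time_s: 35.35
ee_pos: [449.1, -11.1, 200.9]
ee_rot: [-180.0, -0.0, 158.7]
force: [-0.4, -0.3, 0.5]
gripper_width: 91.0
gripper_force: 0.0
```

Call:
{"fn": "move_arm", "kwargs": {"plan": [{"x":0,"y":0,"z":0,"rx":0,"ry":0,"rz":-0.148},{"x":0,"y":0,"z":0,"rx":0,"ry":0,"rz":-0.148},{"x":0,"y":0,"z":0,"rx":0,"ry":0,"rz":-0.08},{"x":0,"y":0,"z":0,"rx":0,"ry":0,"rz":0},{"x":0,"y":0,"z":0,"rx":0,"ry":0,"rz":0}]}}

```text
time_s: 35.85
ee_pos: [449.0, -10.8, 201.0]
ee_rot: [180.0, -0.0, 179.8]
force: [0.5, 0.4, 0.5]
gripper_width: 91.1
gripper_force: 0.0
```

```bash
python3 -c "
from h import *
to([449.7,-9.5,36],180)"
```

```text
shift [ -0.7   1.3 165. ] len 165.0 rows>= 4
turn [ 0.    -0.    -0.004]
at [449.  -10.8 201. ] [180.   -0.  179.8] q [ -3.   7. 106.   0.  66. -93.] w 91.1
```

Call:
{"fn": "move_arm", "kwargs": {"plan": [{"x":-0.7,"y":1.3,"z":25,"rx":0,"ry":0,"rz":0},{"x":0,"y":0,"z":40,"rx":0,"ry":0,"rz":0},{"x":0,"y":0,"z":40,"rx":0,"ry":0,"rz":0},{"x":0,"y":0,"z":30,"rx":0,"ry":0,"rz":0},{"x":0,"y":0,"z":20,"rx":0,"ry":0,"rz":0},{"x":0,"y":0,"z":10,"rx":0,"ry":0,"rz":0},{"x":0,"y":0,"z":0,"rx":0,"ry":0,"rz":0},{"x":0,"y":0,"z":0,"rx":0,"ry":0,"rz":0}]}}

```text
time_s: 36.65
ee_pos: [450.5, -9.0, 36.8]
ee_rot: [180.0, 0.1, 179.9]
force: [1.1, 0.4, 0.1]
gripper_width: 91.5
gripper_force: 0.0
```

Call:
{"fn": "move_arm", "kwargs": {"plan": [{"x":0,"y":0,"z":0,"rx":0,"ry":0,"rz":0},{"x":0,"y":0,"z":0,"rx":0,"ry":0,"rz":0},{"x":0,"y":0,"z":0,"rx":0,"ry":0,"rz":0},{"x":0,"y":0,"z":0,"rx":0,"ry":0,"rz":0},{"x":0,"y":0,"z":0,"rx":0,"ry":0,"rz":0},{"x":0,"y":0,"z":0,"rx":0,"ry":0,"rz":0},{"x":0,"y":0,"z":0,"rx":0,"ry":0,"rz":0}], "grip": 0, "squeeze": 20}}

```text
time_s: 37.35
ee_pos: [449.9, -8.8, 36.4]
ee_rot: [180.0, 0.0, 179.9]
force: [-0.6, 1.3, 4.6]
gripper_width: 56.7
gripper_force: 20.0
```

Call:
{"fn": "move_arm", "kwargs": {"plan": [{"x":0,"y":0,"z":-15,"rx":0,"ry":0,"rz":0},{"x":0,"y":0,"z":-30,"rx":0,"ry":0,"rz":0},{"x":0,"y":0,"z":-35,"rx":0,"ry":0,"rz":0},{"x":0,"y":0,"z":-20,"rx":0,"ry":0,"rz":0},{"x":-5,"y":-20,"z":0,"rx":0,"ry":0,"rz":0},{"x":-10,"y":-38,"z":0,"rx":0,"ry":0,"rz":0},{"x":-10,"y":-38,"z":0,"rx":0,"ry":0,"rz":0},{"x":-10,"y":-38,"z":0,"rx":0,"ry":0,"rz":0},{"x":-10,"y":-38,"z":0,"rx":0,"ry":0,"rz":0},{"x":-5,"y":-25,"z":0,"rx":0,"ry":0,"rz":0}]}}

```text
time_s: 38.35
ee_pos: [499.9, -208.4, 135.5]
ee_rot: [-180.0, -0.0, 179.9]
force: [0.2, 0.3, -0.5]
gripper_width: 56.8
gripper_force: 20.0
```

Call:
{"fn": "move_arm", "kwargs": {"plan": [{"x":0,"y":-10,"z":0,"rx":0,"ry":0,"rz":0},{"x":0,"y":0,"z":0,"rx":0,"ry":0,"rz":0},{"x":0,"y":0,"z":0,"rx":0,"ry":0,"rz":0},{"x":0,"y":0,"z":0,"rx":0,"ry":0,"rz":0}]}}

```text
time_s: 38.75
ee_pos: [499.1, -214.5, 136.0]
ee_rot: [180.0, -0.0, -180.0]
force: [-0.4, -0.9, -1.9]
gripper_width: 56.9
gripper_force: 20.0
```

```bash
python3 -c "
from h import *
to([500.4,-216.3,40],180)"
```

```text
shift [-1.4 -1.9 96. ] len 96.0 rows>= 3
turn [ 0.001 -0.001  0.   ]
at [ 499.1 -214.5  136. ] [ 180.   -0. -180.] q [ -24.   19.  101.    0.   60. -115.] w 56.9
```

Call:
{"fn": "move_arm", "kwargs": {"plan": [{"x":-1.4,"y":-1.9,"z":20,"rx":0,"ry":0,"rz":0},{"x":0,"y":0,"z":30,"rx":0,"ry":0,"rz":0},{"x":0,"y":0,"z":25,"rx":0,"ry":0,"rz":0},{"x":0,"y":0,"z":12,"rx":0,"ry":0,"rz":0},{"x":0,"y":0,"z":6,"rx":0,"ry":0,"rz":0},{"x":0,"y":0,"z":3,"rx":0,"ry":0,"rz":0},{"x":0,"y":0,"z":0,"rx":0,"ry":0,"rz":0},{"x":0,"y":0,"z":0,"rx":0,"ry":0,"rz":0},{"x":0,"y":0,"z":0,"rx":0,"ry":0,"rz":0}]}}

```text
time_s: 39.65
ee_pos: [501.5, -218.1, 40.9]
ee_rot: [-180.0, 0.1, 179.9]
force: [0.4, -0.1, -1.2]
gripper_width: 56.6
gripper_force: 20.0
```

Call:
{"fn": "move_arm", "kwargs": {"plan": [{"x":0,"y":1,"z":1,"rx":0,"ry":0,"rz":0},{"x":0,"y":0,"z":0,"rx":0,"ry":0,"rz":0},{"x":0,"y":0,"z":0,"rx":0,"ry":0,"rz":0}]}}

```text
time_s: 39.95
ee_pos: [501.1, -216.8, 39.4]
ee_rot: [180.0, 0.0, 179.9]
force: [-0.0, 0.4, 1.4]
gripper_width: 56.7
gripper_force: 20.0
```

Call:
{"fn": "move_arm", "kwargs": {"plan": [{"x":0,"y":0,"z":0,"rx":0,"ry":0,"rz":0},{"x":0,"y":0,"z":0,"rx":0,"ry":0,"rz":0},{"x":0,"y":0,"z":0,"rx":0,"ry":0,"rz":0},{"x":0,"y":0,"z":0,"rx":0,"ry":0,"rz":0},{"x":0,"y":0,"z":-20,"rx":0,"ry":0,"rz":0},{"x":0,"y":0,"z":-40,"rx":0,"ry":0,"rz":0},{"x":0,"y":0,"z":-45,"rx":0,"ry":0,"rz":0},{"x":0,"y":0,"z":-40,"rx":0,"ry":0,"rz":0},{"x":0,"y":0,"z":-30,"rx":0,"ry":0,"rz":0}], "grip": 0.85}}

```text
time_s: 40.85
ee_pos: [501.5, -217.1, 217.0]
ee_rot: [-179.9, 0.2, 180.0]
force: [0.4, -0.5, -0.0]
gripper_width: 77.6
gripper_force: 0.0
```

Call:
{"fn": "move_arm", "kwargs": {"plan": [{"x":20,"y":30,"z":0,"rx":0,"ry":0,"rz":0},{"x":20,"y":40,"z":0,"rx":0,"ry":0,"rz":0},{"x":20,"y":40,"z":0,"rx":0,"ry":0,"rz":0},{"x":20,"y":40,"z":0,"rx":0,"ry":0,"rz":0},{"x":20,"y":40,"z":0,"rx":0,"ry":0,"rz":0},{"x":0,"y":30,"z":0,"rx":0,"ry":0,"rz":0},{"x":0,"y":0,"z":0,"rx":0,"ry":0,"rz":0},{"x":0,"y":0,"z":0,"rx":0,"ry":0,"rz":0}]}}

```text
time_s: 41.65
ee_pos: [401.2, 3.4, 214.3]
ee_rot: [-180.0, 0.0, -179.9]
force: [0.6, -0.5, 0.5]
gripper_width: 77.9
gripper_force: 0.0
```

```bash
python3 -c "
from h import *
to()
for n in NAMES[:6]: topchk(n,0)
f=grab_frame('top'); a=cv2.resize(f['img'][190:300,335:485,::-1],(450,330),interpolation=cv2.INTER_CUBIC)
g=grab_frame('scene'); b=cv2.resize(g['img'][235:395,310:510,::-1],(412,330),interpolation=cv2.INTER_CUBIC)
cv2.imwrite('pics/f7.png',np.hstack([a[:,:380],b]))"
```

```text
at [401.2   3.4 214.3] [-180.     0.  -179.9] q [ -1.   2. 110.  -0.  68. -91.] w 77.9
top long_board 0.63 [438.0, 265.0, 44.0, 19.0] top 12.4 med [ 409.1 -333.7]
scene long_board 0.79 [434.0, 348.0, 58.0, 48.0] top 12.2 med [ 407.8 -330.4]
top short_board 0.66 [182.0, 282.0, 24.0, 26.0] top 10.3 med [370.7 248.9]
scene short_board 0.74 [173.0, 229.0, 33.0, 26.0] top 8.7 med [369.3 243. ]
top heat_sink 0.71 [437.0, 226.0, 23.0, 26.0] top 31.5 med [ 500.9 -343.8]
scene heat_sink 0.73 [458.0, 305.0, 37.0, 43.0] top 31.0 med [ 501.3 -348.3]
top plain_block 0.78 [187.0, 210.0, 20.0, 32.0] top 30.4 med [538.8 247.7]
top plain_block 0.68 [383.0, 226.0, 53.0, 43.0] top 10.9 med [ 490.4 -208.2]
scene plain_block 0.66 [216.0, 180.0, 28.0, 31.0] top 28.7 med [534.4 247.3]
top tin 0.64 [383.0, 264.0, 15.0, 10.0] top 23.6 med [ 407.4 -216.7]
scene tin 0.45 [371.0, 313.0, 12.0, 18.0] top 22.2 med [ 407.8 -219.6]
top beaker 0.87 [385.0, 223.0, 26.0, 29.0] top 64.6 med [ 504.1 -218.2]
scene beaker 0.57 [394.0, 269.0, 34.0, 45.0] top 62.6 med [ 506.8 -217.5]
```

View pics/f7.png

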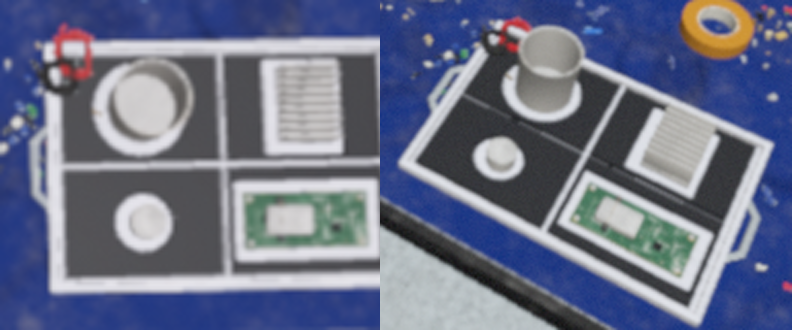

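The picture shows all four parts flat or upright in their own pockets, the robot clear, and the two other parts unmoved. Handing in.

```bash
python3 -c "
from workcell import *
print(job_done())"
```

```text
the job is handed in; nothing more can be done
None
```

The long board, heat sink, tin and beaker are each released in their matching pocket, the short board and plain block were left where they lay, and the job is handed in at about 42 s; the hand-in reported no verdict.

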